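# Show the router board to the inspection camera

### The job

Pull the white antenna up out of its socket on the router's circuit board and stand it in the blue holder cup. Then lift the board out of its white case by the yellow port block and hold it still over the inspection camera, its centre 120 mm out from the lens on the lens axis, solder side squarely facing the lens and its edges in line with the camera's base. Finish while still holding the board there in the air; do not touch or turn the camera, and leave the other things on the bench as they are.

Things in the scene. Friction and masses are not known exactly. Their poses are not given: they have to be found in the camera images.
- board: green router circuit board, 150 (its x) x 120 (its y) x 3 mm, about 0.14 kg, lying loose on posts in the white case, its top 2 mm above the case's rim. Origin: centre of its underside (solder side); z points out of its component side (up at the start). It carries the yellow port block and the brass antenna socket; other components are up to 10 mm high.
- port_block (a point): centre of the top of the yellow port block on the board, which is 20 (board x) x 62 (board y) mm and stands 16 mm above the board's top; grip it across its 20 mm. It lies at x = +50, y = 0, z = +19 mm in the board's frame; same axes as the board.
- socket (a point): centre of the mouth of the brass antenna socket on the board: an upright tube of 25 mm outside and 16 mm inside diameter, 18 mm high, at x = -30, y = +42, z = +21 mm in the board's frame.
- antenna: white round rod, 12 mm diameter, 150 mm long, 35 g, at the start standing loosely upright in the board's brass socket with its foot on the board's top. Origin: centre of its foot; z points along it to its tip.
- cup: blue straight round holder cup, loose, 58 mm outside and 52 mm inside diameter, 90 mm high, inner floor 6 mm above its underside, 0.35 kg. Origin: centre of its underside; z up.
- case: white lower shell of the router, fixed to the bench, 190 (x) x 150 (y) mm, walls 14 mm high; the board's underside lies 13 mm above the bench on its posts. Origin: centre of its underside.
- camera: inspection camera's grey base, fixed, 90 (x) x 85 (y) mm, with two aluminium cheeks up to 66 mm high carrying the black camera head (52 mm diameter) between them on a hinge along y, 55 mm up. Origin: centre of the base's underside; its x and y run along the base's edges.
- lens (a point): centre of the camera's lens glass, at the upper end of the black head, 35 mm from its hinge. z points out of the lens along its axis; y along the hinge.
- focus (a point): point in the air on the lens axis 120 mm out from the lens: where the centre of the board's solder side belongs. Its z points along the lens axis away from the camera (the board's z is to match it), its x and y are those of the camera base tilted with the head (the board's x and y run along them; either way round will do).
- camera_head (a joint): tilt of the camera head (rad): 0 looks straight up, growing as the lens leans toward the base's -x side. 0.1 to 0.4 at the start; stiff, to be left as it is.
- screw_dish: small round steel dish with screws, 72 mm diameter, 18 mm high, loose, to be left alone. Origin: centre of its underside.
- screwdriver: red-handled screwdriver, 170 mm long, lying on the bench, to be left alone.
- solvent: small bottle with red cap, 44 mm diameter, 110 mm high, to be left alone. Origin: centre of its underside.
- spool: blue spool, 60 mm diameter, 40 mm high, to be left alone. Origin: centre of its underside.
- adapter: black plug-in power adapter, 75 x 50 x 30 mm, to be left alone. Origin: centre of its underside.
Things that resemble listed ones, but are neither listed nor needed, are in the scene too. Several things have the shape of the board; the one meant has the colours described above.

How it is judged (in metres and radians):
On the way, in this order (a step that is already met when the one before it is completed fails the run):
1. the antenna stands in the cup, let go (horizontal distance between antenna and cup below 0.03 m and z of antenna in the frame of cup between -0.005 and 0.03 m and angle between antenna's own z axis and vertical below 0.6 rad and angle between cup's own z axis and vertical below 0.1 rad and contact force between the fingers and antenna below 0.05 N), for 0.3 s.
2. the board is lifted clear of the case in the gripper (height (world z) of board above 0.08 m and contact force between the fingers and board above 1 N and contact force between board and case below 0.05 N and contact force between board and camera below 0.05 N), for 0.2 s.
At the end, for the whole second after the job is handed in: Gripper holds the board still in the air, clear of case and camera, solder side to the lens: centre within 20 mm of the focus, face square within 0.14 rad, edges in line within 0.17 rad; antenna in the upright cup, foot within 30 mm of its underside and axis, leaning under 0.6 rad (horizontal distance between antenna and cup below 0.03 m and z of antenna in the frame of cup between -0.005 and 0.03 m and angle between antenna's own z axis and vertical below 0.6 rad and angle between cup's own z axis and vertical below 0.1 rad and contact force between the fingers and board above 1 N and contact force between board and case below 0.05 N and contact force between board and camera below 0.05 N and distance between board and focus below 0.02 m and angle between the z axis of board and the z axis of focus, either way round below 0.14 rad and angle between the x axis of board and the x axis of focus, either way round below 0.17 rad and angle between board's own z axis and vertical below 0.8 rad and height (world z) of board above 0.12 m and linear speed of board below 0.02 m/s and angular speed of board below 0.15 rad/s and linear speed of antenna below 0.03 m/s); the arm keeps its last pose, push and grip.
It fails at once if the camera is touched by robot, board or antenna (contact force between camera and the arm above 0.5 N or contact force between camera and the fingers above 0.5 N or contact force between camera and board above 0.5 N or contact force between camera and antenna above 0.5 N).
It fails at once if the camera is turned (distance of focus from where it was at the start of the episode above 0.008 m).
It fails at once if a bystander (dish, screwdriver, bottle, spool or adapter) is displaced by more than 25 mm (distance of any of screw_dish, screwdriver, solvent, spool, adapter from where it was at the start of the episode above 0.025 m).
It also fails if it takes over 56 s, if anything falls off the work surface, if the arm or the gripper's body presses on something with over 40 N, if the wrist force passes 120 N, or if a joint passes its speed limit or range.

### The arm

A 6-joint arm with a two-finger parallel gripper is mounted at the origin on the work surface. World frame = base frame: x ahead of the robot, y to its left, z up, the work surface at z = 0. Lengths are in m, angles in degrees, forces in N, time in s.
With the tool pointing down it reaches from about 0.275 to 0.825 m from the base axis. Payload 5.2 kg.
Tool frame: the origin (TCP) lies on the centre line of the jaws, within the pads' length; the fingertips stand 8 mm ahead of it and the grasp point (between the pads) lies 11 mm behind it; z points along the fingers, x is the direction in which the jaws open and shut, and the axes are right-handed (so a half turn about z gives the same grasp; the last joint's range is limited). The gripper opens to 93 mm and grips with 3 to 60 N. Pads are 15 mm wide; open, the fingers measure 128 mm over their backs; the gripper's body (75 mm by 188 mm) begins 65 mm behind the grasp point.
Start: joints at [59.484, 14.817, 87.949, -0, 77.235, -11.62], TCP at [0.178, 0.52, 0.227] pointing down, gripper open.
Joint ranges: [-179.93, 179.93], [-52.35, 119.4], [10.71, 147.94], [-69.91, 249.91], [12.55, 155.21], [-178.61, 178.61]. Speed limits (degrees/s): [147.25, 147.25, 180, 180, 180, 180].

### API

Orientations are given as [roll, pitch, yaw] about the fixed x, y, z axes, in that order (R = Rz(yaw) Ry(pitch) Rx(roll)).
In Python, from station import * gives the robot as it stands.
- The arm moves only by the tool drive_tool, never from a script. Its argument "rows" is a list of rows, each a list of 2 entries, a list of its own where there are three numbers: the shift along the tool's x, y, z in m, then the turn, a rotation vector about the tool's x, y, z in rad. In form: [[[dx, dy, dz], [rx, ry, rz]], ...]. A call has 1 to 12 rows; each row is the pose to reach, as a shift and turn from the pose commanded when the call began, along the tool's axes at that moment; what a row does not reach only later rows make up. A row lasts 1/12 s, in which the tool goes at most 41.7 mm and 7.16 degrees, less where a joint would pass 70% of its speed; a pose out of reach is approached as far as the arm can. A call with a gripper value outside its range is refused whole. "grip" is the closure in counts, from 0 (fully open) to 255 (shut), set as the call begins (left out, the last holds). The fingers move at their own pace and stop on an object; the grip force is fixed at half the most. Time passes only in rows, so rows that repeat a pose let the fingers close. It gives the time, the measured TCP pose, the force and the opening at its end, in the units of the state.
- read_state(): the state, without advancing time (a new reading comes with each control period).
- read_camera(name): name is "side" or "top"; returns a dict with "frame" (384x512x3 uint8, red, green, blue), "intrinsics" (3x3 intrinsics, pixels), "origin" and "orientation" of the camera in the world. Camera axes: x right, y down, z forward; pixel columns grow to the right and rows downward; lengths in m; the calibration is good to about 2 mm. A picture is of the moment at which its call begins. There is no depth.
- close_job(): hands the job in, once; it reports no verdict.
The state is a dict: "time_s": time; "q": joint angles; "joint_vel": joint speeds; "joint_efforts": joint torques, N m; "tool_pos": TCP position; "orientation": TCP orientation; "ft_force": force on the tool from outside, world axes, zero at the start; "moment": the same for the moment, N m; "gripper_width": finger opening in m.
Only numpy, scipy, OpenCV 4.12 (cv2) and the standard library are available. Lean on these libraries where they do the work, as an engineer would, in place of code of your own. Each camera call takes 0.05 s, during which the arm holds its last target.

## Working session

There is one attempt and no reset: what is moved stays moved. The work goes in short steps, Python scripts to look and compute and a tool call to move; the robot and the scene stay as the last step left them, time stands still between calls to the robot, and variables do not carry over. Pictures are saved under pics/ and viewed, and the job is handed in when it is done.

Besides the shell and the picture viewer there is one more tool, called after "Call:" by a JSON object that holds its "api" and its "payload", one argument or row to a line. drive_tool: Moves the arm, as the interface text tells. Its arguments: {"type":"object","properties":{"rows":{"type":"array","items":{"type":"array"}},"grip":{"type":"number"}},"required":["rows"]}

```bash
mkdir -p pics; ls; python3 - <<'E'
from station import *
import cv2
print(read_state())
for n in("top","side"):
    c=read_camera(n); cv2.imwrite(f"pics/{n}0.png",c["frame"][:,:,::-1]); print(n,c["intrinsics"],c["origin"],c["orientation"])
E
```

```text
pics
{'time_s': 0.0, 'q': array([ 5.94820960e+01,  1.48592583e+01,  8.80121605e+01,  4.06371830e-04,
        7.72332704e+01, -1.16174838e+01]), 'joint_vel': array([-5.32862848e-02,  8.36367807e-05, -3.39804037e-02,  3.47604860e-02,
       -1.03151761e-03, -3.58119194e-02]), 'joint_efforts': array([-6.33504405e-04, -4.37303209e+01, -2.83994114e+01,  7.15348986e-02,
        4.17464494e-02, -1.04981550e-04]), 'tool_pos': array([0.17783709, 0.51988962, 0.22581011]), 'orientation': array([-1.79978530e+02,  1.02464749e-01,  7.10995088e+01]), 'ft_force': array([-0.17808937, -0.73030053, -0.11601949]), 'moment': array([-0.03479525, -0.04896   , -0.0178658 ]), 'gripper_width': 0.09283896376592785}
top [[372.32474287   0.         255.73107519]
 [  0.         372.32474287 184.92980637]
 [  0.           0.           1.        ]] [ 0.31341417 -0.01230002  1.35987392] [-170.20545086    1.15573828  -89.3941074 ]
side [[358.65442776   0.         255.05774082]
 [  0.         358.65442776 188.79511577]
 [  0.           0.           1.        ]] [ 0.18162282 -0.71143199  0.6787247 ] [-124.43441616    1.06637339  -26.54913339]
```

View pics/top0.png

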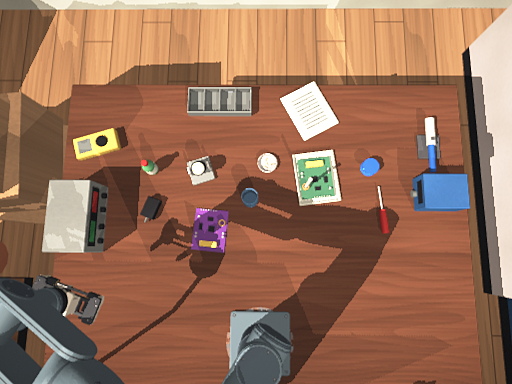

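View pics/side0.png

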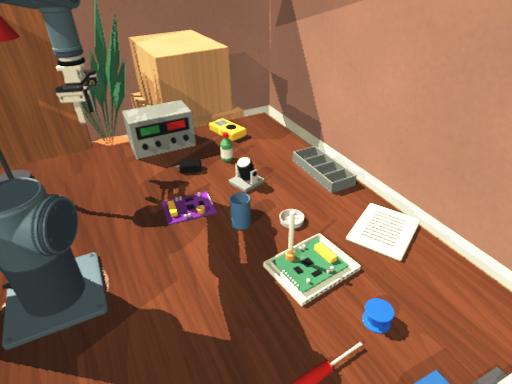

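The top view shows the green board in its white case at (317,178), with a purple lookalike at (210,230). The blue cup is at (250,197), the brighter spool at (370,167) and the inspection camera at (200,168). I'll enlarge these to confirm.

```bash
cat > h.py <<'E'
import numpy as np,cv2
from scipy.spatial.transform import Rotation as R
from station import *
def cam(n):
    c=read_camera(n); c["R"]=R.from_euler("xyz",c["orientation"],degrees=True).as_matrix(); c["n"]=n; return c
def ray(c,u,v):
    d=c["R"]@np.linalg.solve(c["intrinsics"],[u,v,1.]); return np.array(c["origin"]),d/np.linalg.norm(d)
def onz(c,u,v,z):
    o,d=ray(c,u,v); return o+d*(z-o[2])/d[2]
def tri(c1,p1,c2,p2):
    o1,d1=ray(c1,*p1);o2,d2=ray(c2,*p2)
    s=np.linalg.lstsq(np.c_[d1,-d2],o2-o1,rcond=None)[0]
    a=o1+s[0]*d1;b=o2+s[1]*d2
    return (a+b)/2,np.linalg.norm(a-b)
def proj(c,P):
    p=c["intrinsics"]@(c["R"].T@(np.asarray(P)-c["origin"])); return p[:2]/p[2]
def crop(c,x0,y0,x1,y1,k,fn):
    im=c["frame"][y0:y1,x0:x1,::-1]; cv2.imwrite(fn,cv2.resize(im,None,fx=k,fy=k,interpolation=cv2.INTER_CUBIC))
E
python3 - <<'E'
from h import *
t=cam("top");s=cam("side")
crop(t,180,140,345,260,4,"pics/t1.png"); crop(s,225,145,375,305,3.7,"pics/s1.png")
crop(t,285,140,350,212,8,"pics/t2.png"); crop(t,180,145,220,195,10,"pics/t3.png"); crop(s,220,140,280,200,9,"pics/s3.png")
E
```

```text
(no output)
```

View pics/t2.png

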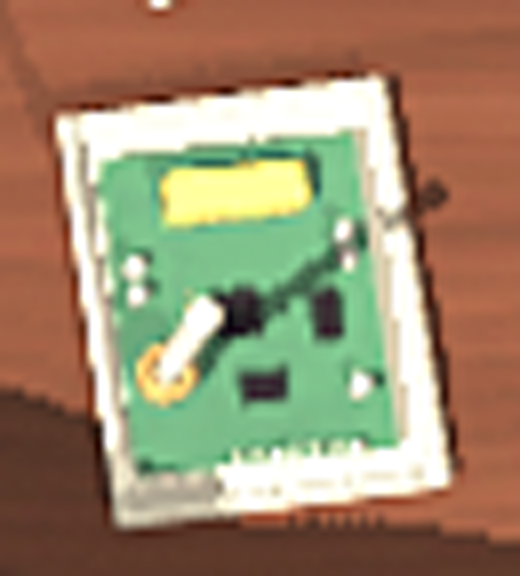

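View pics/s1.png

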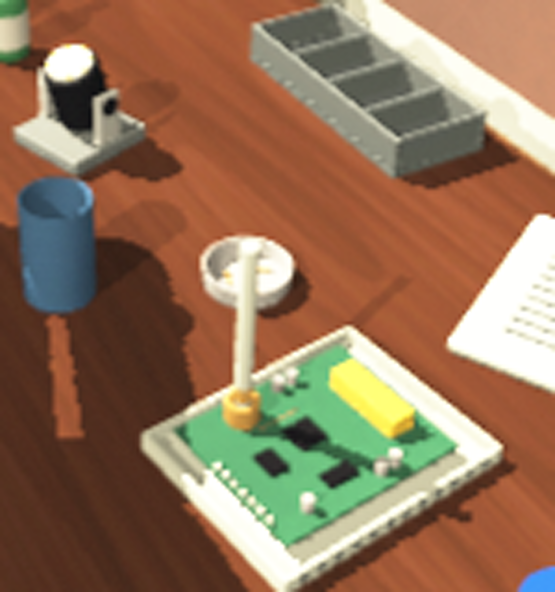

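View pics/t3.png

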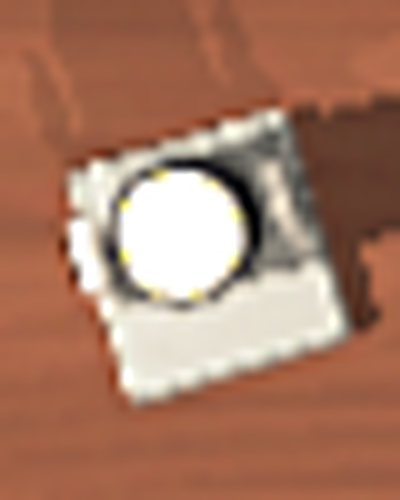

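View pics/s3.png

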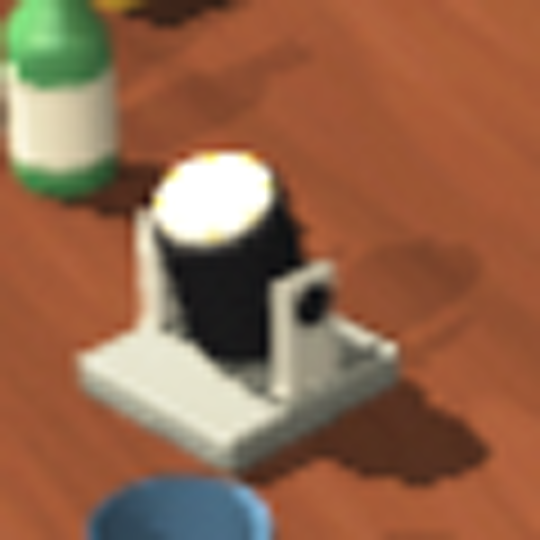

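View pics/t1.png

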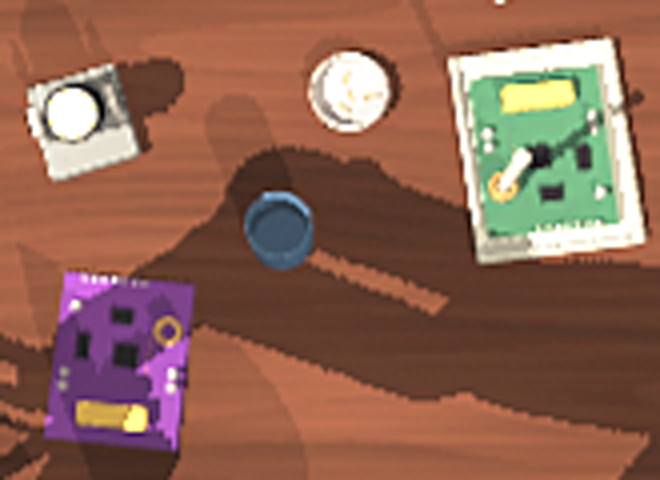

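Confirmed. The green board is in the case, with its yellow block on the far +x side and the socket on the +y side, which matches its frame. The purple board is the decoy. The dark blue tall tube is the cup, and the camera head sits between the two cheeks. Next I'll measure.

```bash
cat > m.py <<'E'
from h import *
t=cam("top");s=cam("side")
def mask(c,lo,hi,roi):
    hsv=cv2.cvtColor(c["frame"],cv2.COLOR_RGB2HSV); m=cv2.inRange(hsv,np.array(lo),np.array(hi))
    z=np.zeros_like(m); x0,y0,x1,y1=roi; z[y0:y1,x0:x1]=m[y0:y1,x0:x1]; return z
def big(m):
    cs=cv2.findContours(m,cv2.RETR_EXTERNAL,cv2.CHAIN_APPROX_NONE)[0]; return max(cs,key=cv2.contourArea)
def cen(m): y,x=np.nonzero(m); return (x.mean(),y.mean()),len(x)
E
python3 - <<'E'
from m import *
np.set_printoptions(precision=4,suppress=True)
# yellow block, top z=.032
for c,roi in((t,(285,140,350,212)),(s,(260,225,370,305))):
    m=mask(c,(24,120,120),(34,255,255),roi); p,n=cen(m); print(c["n"],"yellow",p,n,onz(c,*p,.032))
    g=mask(c,(55,60,60),(90,255,255),roi); h=big(g); r=cv2.minAreaRect(h); print("green",r)
    b=cv2.boxPoints(r); 
    P=np.array([onz(c,*q,.016) for q in b]); print(P.mean(0),[np.linalg.norm(P[i]-P[i-1]) for i in range(4)],np.degrees(np.arctan2(*(P[1]-P[0])[[1,0]])))
    if c is t:
        r=cv2.minAreaRect(big(m)); P=np.array([onz(c,*q,.032) for q in cv2.boxPoints(r)]); print("yel rect",P.mean(0),[(np.linalg.norm(P[i]-P[i-1]),np.degrees(np.arctan2(*(P[i]-P[i-1])[[1,0]]))) for i in range(4)])
# whites: case
m=mask(t,(0,0,150),(60,70,255),(285,140,350,212)); r=cv2.minAreaRect(big(m)); print("case",r); P=np.array([onz(t,*q,.014) for q in cv2.boxPoints(r)]); print(P.mean(0),[(np.linalg.norm(P[i]-P[i-1]),np.degrees(np.arctan2(*(P[i]-P[i-1])[[1,0]]))) for i in range(4)])
# cup
for c,roi in((t,(236,180,265,212)),(s,(222,188,258,235))):
    m=mask(c,(95,80,30),(115,255,255),roi); h=big(m); print(c["n"],"cup",cv2.boundingRect(h),cen(m)); 
    if c is t: (e,rr)=cv2.minEnclosingCircle(h); print(e,rr,onz(t,*e,.09))
# lens
for c,roi in((t,(185,155,212,180)),(s,(235,150,256,172))):
    m=mask(c,(0,0,235),(180,80,255),roi); m2=m.copy(); h=big(m); e=cv2.fitEllipse(h); print(c["n"],"lens",cen(m),e,cv2.boundingRect(h))
E
```

```text
top yellow (np.float64(313.4390243902439), np.float64(165.9268292682927)) 41 [ 0.6141 -0.1925  0.032 ]
green ((315.3066711425781, 177.35130310058594), (39.83646774291992, 32.765926361083984), 82.56858825683594)
[ 0.5756 -0.2007  0.016 ] [np.float64(0.14818396724060434), np.float64(0.12123574347196338), np.float64(0.1482729231905229), np.float64(0.11900042722560462)] -82.04541183492138
yel rect [ 0.6119 -0.1781  0.032 ] [(np.float64(0.003727271355514899), np.float64(-0.7065886928532578)), (np.float64(0.025417496365023457), np.float64(-89.65465260878575)), (np.float64(0.0037260655856222063), np.float64(179.11128169829385)), (np.float64(0.025405676630818722), np.float64(90.34859906583009))]
side yellow (np.float64(322.95473251028807), np.float64(251.97530864197532)) 243 [ 0.6178 -0.1952  0.032 ]
green ((309.9136962890625, 263.20574951171875), (42.56968307495117, 63.185184478759766), 59.620872497558594)
[ 0.5817 -0.1955  0.016 ] [np.float64(0.12261027520306873), np.float64(0.19710957426497716), np.float64(0.14213914589193632), np.float64(0.17167122582764172)] 10.699069552913516
case ((31
[... 356 characters left out ...]
p.float64(99.04114939837044))]
top cup (242, 188, 16, 19) ((np.float64(249.525), np.float64(196.90416666666667)), 240)
(249.5677947998047, 196.70338439941406) 9.406389236450195 [0.4911 0.0364 0.09  ]
side cup (230, 194, 20, 35) ((np.float64(240.07246376811594), np.float64(210.71658615136877)), 621)
top lens ((np.float64(196.7173913043478), np.float64(169.1141304347826)), 184) ((197.4629669189453, 167.88780212402344), (11.06083869934082, 11.713225364685059), 6.843465328216553) (192, 162, 12, 13)
side lens ((np.float64(243.32954545454547), np.float64(161.3181818181818)), 88) ((243.3420867919922, 161.31619262695312), (7.835352420806885, 12.125189781188965), 72.15825653076172) (237, 157, 13, 10)
```

```bash
python3 - <<'E'
from m import *
np.set_printoptions(precision=4,suppress=True)
def gcrop(c,x0,y0,x1,y1,k,fn,st):
    im=cv2.resize(c["frame"][y0:y1,x0:x1,::-1],None,fx=k,fy=k,interpolation=cv2.INTER_NEAREST)
    for x in range(x0,x1):
        if x%st==0: cv2.line(im,((x-x0)*k+k//2,0),((x-x0)*k+k//2,6),(255,0,255),2); cv2.putText(im,str(x),((x-x0)*k,18),0,.4,(255,0,255),1)
    for y in range(y0,y1):
        if y%st==0: cv2.line(im,(0,(y-y0)*k+k//2),(6,(y-y0)*k+k//2),(255,0,255),2); cv2.putText(im,str(y),(8,(y-y0)*k+k//2+4),0,.4,(255,0,255),1)
    cv2.imwrite(fn,im)
gcrop(t,290,150,345,212,9,"pics/g1.png",5)
gcrop(t,182,148,218,190,14,"pics/g2.png",5)
gcrop(s,225,148,270,194,12,"pics/g3.png",5)
gcrop(s,262,205,362,302,6,"pics/g4.png",5)
E
```

```text
(no output)
```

View pics/g1.png

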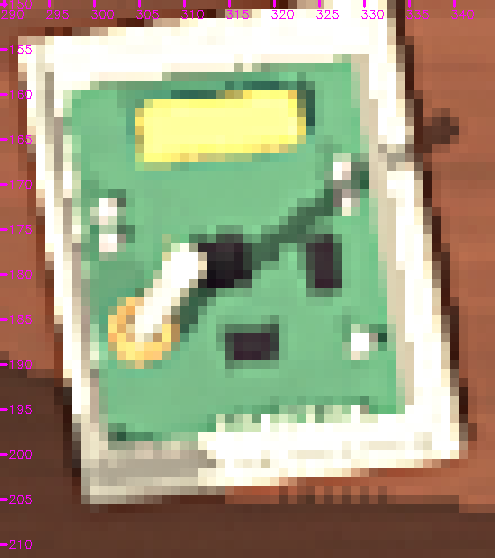

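View pics/g2.png

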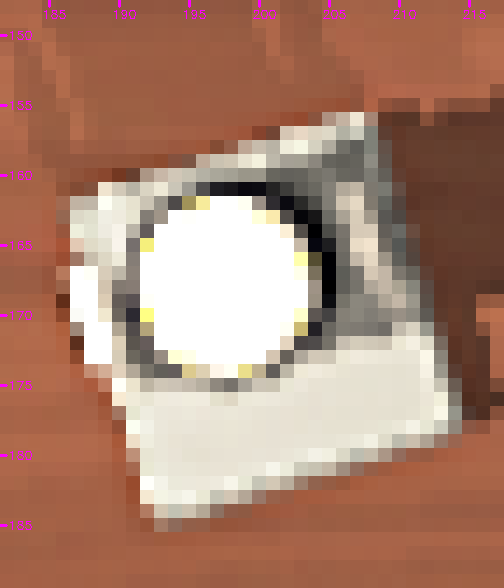

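View pics/g3.png

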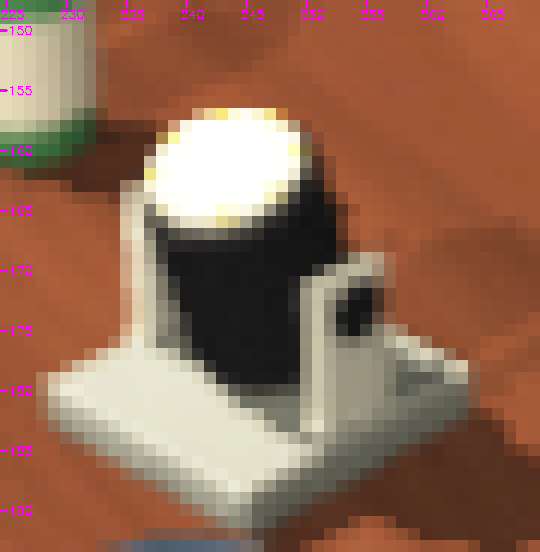

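View pics/g4.png

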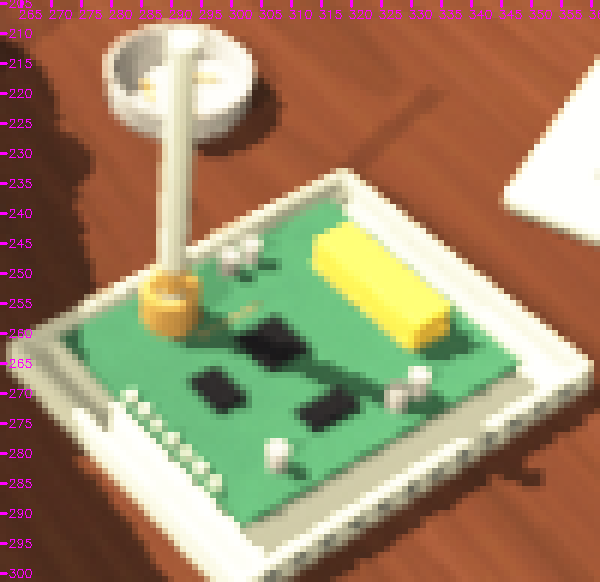

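```bash
python3 - <<'E'
from m import *
np.set_printoptions(precision=4,suppress=True)
print("block top",onz(t,313,162.7,.032))
c8=np.radians(8); 
for b in (onz(t,315.2,177.4,.016),): print("pred block",b[:2]+.05*np.array([np.cos(c8),np.sin(c8)]), "pred socket", b[:2]+np.array([-.03*np.cos(c8)-.042*np.sin(c8),-.03*np.sin(c8)+.042*np.cos(c8)]))
print("side corners of block top -> ctr", onz(s,(314+319+337+330)/4,(244+242+257+259)/4,.032))
print("socket top z.034 top",onz(t,304.2,186,.034),"side",onz(s,290,251.5,.034))
print("ant tip tri",tri(t,(309.5,178),s,(292,210.5)), "top@.166",onz(t,309.5,178,.166))
# board corners from side
print("side board corners",[onz(s,*q,.016) for q in((274.5,261),(317,238.5),(348,266),(302,292))])
print("top board corners",[onz(t,*q,.016) for q in((297.2,159.8),(328.3,156),(333.2,195),(301.7,198.8))])
print("cup top",onz(t,249.6,196.6,.09)); 
for z in (.008,.01,.012):
  P=np.array([onz(t,*q,z) for q in((186.3,162.5),(207.6,155.6),(214,178.5),(192.3,184.5))]); print(z,P.mean(0),[ (np.linalg.norm(P[i]-P[i-1]),np.degrees(np.arctan2(*(P[i]-P[i-1])[[1,0]]))) for i in range(4)])
  Q=np.array([onz(s,*q,z) for q in((228,178.5),(264.3,178),(244.5,188))]); print(" side",Q[:2].mean(0),Q, np.linalg.norm(Q[0]-Q[2]),np.linalg.norm(Q[1]-Q[2]))
print("lens",tri(t,(197.4,167.8),s,(243.3,161.3)),"top@.089",onz(t,197.4,167.8,.089))
print("cup side: rim"); 
m=mask(s,(95,80,30),(115,255,255),(222,188,258,235))
for v in range(193,230,4): x=np.nonzero(m[v])[0]; print(v,x.min() if len(x) else 0,x.max() if len(x) else 0)
E
```

```text
block top [ 0.6261 -0.1911  0.032 ]
pred block [ 0.6242 -0.1934] pred socket [ 0.5391 -0.163 ]
side corners of block top -> ctr [ 0.6254 -0.1933  0.032 ]
socket top z.034 top [ 0.5394 -0.1578  0.034 ] side [ 0.544 -0.157  0.034]
ant tip tri (array([ 0.5424, -0.1603,  0.1681]), np.float64(0.0013376727203937826)) top@.166 [ 0.5434 -0.1609  0.166 ]
side board corners [array([ 0.502 , -0.1524,  0.016 ]), array([ 0.6443, -0.1328,  0.016 ]), array([ 0.6546, -0.2512,  0.016 ]), array([ 0.5106, -0.2666,  0.016 ])]
top board corners [array([ 0.6405, -0.1351,  0.016 ]), array([ 0.6556, -0.25  ,  0.016 ]), array([ 0.51  , -0.2645,  0.016 ]), array([ 0.4952, -0.1502,  0.016 ])]
cup top [0.4915 0.0363 0.09  ]
0.008 [0.6007 0.2253 0.008 ] [(np.float64(0.08721073669498947), np.float64(17.22470199169655)), (np.float64(0.08347095249698186), np.float64(-71.15094450358292)), (np.float64(0.0911173247874478), np.float64(-163.007974842098)), (np.float64(0.08308165477231139), np.float64(106.16279680150214))]
 side [0.6094 0.2417 0.008 ] [[0.5533 0.27   0.008 ]
 [0.6655 0.2134 0.008 ]
 [0.5789 0.1902 0.008 
[... 452 characters left out ...]
63213253 0.08935992505964807
0.012 [0.5998 0.2246 0.012 ] [(np.float64(0.08695269269969105), np.float64(17.22470199169656)), (np.float64(0.08322397398390025), np.float64(-71.15094450358286)), (np.float64(0.09084772176125976), np.float64(-163.00797484209798)), (np.float64(0.08283582813506575), np.float64(106.16279680150221))]
 side [0.6068 0.236  0.012 ] [[0.5511 0.2641 0.012 ]
 [0.6626 0.2079 0.012 ]
 [0.5766 0.1848 0.012 ]] 0.08332143109659655 0.08909267031350701
lens (array([0.5917, 0.2202, 0.0913]), np.float64(0.0004441382007909917)) top@.089 [0.592  0.2207 0.089 ]
cup side: rim
193 0 0
197 231 248
201 231 249
205 231 249
209 231 249
213 231 249
217 231 249
221 232 249
225 232 248
229 0 0
```

```bash
python3 - <<'E'
from m import *
np.set_printoptions(precision=4,suppress=True)
y=np.radians(17); X=np.array([np.cos(y),np.sin(y),0])
L=np.array([.5918,.2205,.089])
for th in (.1,.15,.2,.25,.3,.35,.4):
    z=-np.sin(th)*X+np.cos(th)*np.array([0,0,1]); a=proj(s,L); b=proj(s,L-.05*z); a2=proj(t,L); b2=proj(t,L-.035*z)
    Y=np.cross([0,0,1],X); XX=np.cross(Y,z); 
    def ell(c): 
        e=cv2.fitEllipse(np.array([proj(c,L+.022*(np.cos(k)*XX+np.sin(k)*Y)) for k in np.arange(0,6.28,.2)],np.float32)); return e[1][0]/e[1][1]
    print(th,"slope",(b-a)[0]/(b-a)[1],"side",a,"hinge",L-.035*z,"lens aspect",ell(s),ell(t))
# head silhouette edges in side view
f=s["frame"].astype(int).sum(2)
hs=cv2.cvtColor(s["frame"],cv2.COLOR_RGB2HSV)
for v in range(158,183): print(v,*hs[v,235:258,2])
m=mask(s,(0,0,225),(180,120,255),(235,150,256,168)); h=cv2.convexHull(big(m)); print(cv2.fitEllipse(h),cv2.fitEllipse(big(m)))
E
```

```text
0.1 slope 0.1345207354147466 side [243.2427 161.8802] hinge [0.5951 0.2215 0.0542] lens aspect 0.5567156453860052 0.986953633043183
0.15 slope 0.18397867045874872 side [243.2427 161.8802] hinge [0.5968 0.222  0.0544] lens aspect 0.5817780300693303 0.9945219798022171
0.2 slope 0.2365112692874203 side [243.2427 161.8802] hinge [0.5984 0.2225 0.0547] lens aspect 0.6053796525252846 0.9940518479916541
0.25 slope 0.2927041816045131 side [243.2427 161.8802] hinge [0.6001 0.223  0.0551] lens aspect 0.6274566241952146 0.988865091268905
0.3 slope 0.3532672601971311 side [243.2427 161.8802] hinge [0.6017 0.2235 0.0556] lens aspect 0.647948610600109 0.9835606182076518
0.35 slope 0.4190729935027225 side [243.2427 161.8802] hinge [0.6033 0.224  0.0561] lens aspect 0.6667965616451946 0.9779567571758274
0.4 slope 0.49120961276544156 side [243.2427 161.8802] hinge [0.6048 0.2245 0.0568] lens aspect 0.683948539813232 0.971382358820144
158 92 96 106 137 209 251 255 255 255 255 255 255 255 248 180 136 154 151 149 149 152 156 158
159 75 78 81 170 253 255 255 255 255 255 255 255 255 255 250 125 138 155 15
[... 1537 characters left out ...]
25 26 149 202 173 153 150 152 143 136
178 233 233 232 231 226 210 165 54 26 27 28 26 25 25 28 148 202 174 156 155 154 147 131
179 231 232 232 232 232 231 223 163 49 33 26 26 25 26 37 152 203 175 155 154 153 150 126
180 231 231 232 231 231 231 231 224 174 94 72 61 67 76 80 157 203 177 157 154 154 148 121
181 232 231 231 231 231 230 231 231 224 177 113 110 114 116 115 167 204 178 156 154 153 147 131
182 230 231 231 231 230 230 230 230 229 222 211 181 124 124 122 183 215 179 155 161 153 133 126
((243.16542053222656, 161.39300537109375), (8.959466934204102, 12.826398849487305), 68.04973602294922) ((243.1576385498047, 161.4295654296875), (8.445571899414062, 12.510458946228027), 69.25589752197266)
```

```bash
cat > d.py <<'E'
from h import *
np.set_printoptions(precision=4,suppress=True)
def delta(p,Rt):
    st=read_state(); R0=R.from_euler("xyz",st["orientation"],degrees=True)
    d=R0.inv().apply(np.array(p)-st["tool_pos"]); r=(R0.inv()*Rt).as_rotvec()
    print("t",st["time_s"],"pos",st["tool_pos"],st["orientation"],"w",st["gripper_width"],"F",st["ft_force"]); print("shift",d,"turn",r,"dist",np.linalg.norm(d),np.degrees(np.linalg.norm(r)))
def down(yaw): return R.from_euler("xyz",[180,0,yaw],degrees=True)
y=np.radians(17);th=.27;X=np.array([np.cos(y),np.sin(y),0]);Z=np.array([0,0,1.])
L=np.array([.5918,.2205,.089]); fz=-np.sin(th)*X+np.cos(th)*Z; fx=np.cos(th)*X+np.sin(th)*Z; F=L+.12*fz
fy=np.cross(fz,fx)
RF=R.from_matrix(np.c_[fx,-fy,-fz])
E
python3 - <<'E'
from d import *
delta([.5425,-.1605,.240],down(8))
E
```

```text
t 0.6 pos [0.1781 0.5204 0.2266] [179.9995   0.0022  71.1042] w 0.09267808892088955 F [-0.9292 -0.1241  0.6745]
shift [-0.5262  0.5653 -0.0133] turn [0.     0.     1.1014] dist 0.7723716356000616 63.104160560193634
```

Call:
{"api": "drive_tool", "payload": {
  "rows": [
    [[-0.02, 0.02, -0.013], [0, 0, 0.05]],
    [[-0.05, 0.05, -0.013], [0, 0, 0.13]],
    [[-0.08, 0.08, -0.013], [0, 0, 0.22]],
    [[-0.11, 0.11, -0.013], [0, 0, 0.3]],
    [[-0.14, 0.145, -0.013], [0, 0, 0.38]],
    [[-0.165, 0.175, -0.013], [0, 0, 0.46]],
    [[-0.19, 0.205, -0.013], [0, 0, 0.54]],
    [[-0.215, 0.23, -0.013], [0, 0, 0.6]],
    [[-0.24, 0.26, -0.013], [0, 0, 0.66]],
    [[-0.265, 0.285, -0.013], [0, 0, 0.72]],
    [[-0.29, 0.31, -0.013], [0, 0, 0.77]],
    [[-0.31, 0.335, -0.013], [0, 0, 0.82]]
  ],
  "grip": 0
}}

```text
time_s: 1.6
tool_pos: [0.395, 0.1165, 0.24]
orientation: [180.0, -0.0, 23.9]
ft_force: [0.7, 0.4, -0.1]
gripper_width: 0.093
```

```bash
python3 - <<'E'
from d import *
delta([.5425,-.1605,.240],down(8))
E
```

```text
t 1.6 pos [0.395  0.1165 0.24  ] [179.9712  -0.0328  23.9337] w 0.0930204836678593 F [ 0.734   0.4423 -0.0987]
shift [0.0225 0.313  0.0002] turn [ 0.0004 -0.0006  0.2781] dist 0.313799738887736 15.93376212841703
```

Call:
{"api": "drive_tool", "payload": {
  "rows": [
    [[0.002, 0.03, 0], [0, 0, 0.03]],
    [[0.004, 0.06, 0], [0, 0, 0.06]],
    [[0.006, 0.09, 0], [0, 0, 0.09]],
    [[0.009, 0.125, 0], [0, 0, 0.12]],
    [[0.012, 0.16, 0], [0, 0, 0.15]],
    [[0.015, 0.195, 0], [0, 0, 0.18]],
    [[0.017, 0.23, 0], [0, 0, 0.21]],
    [[0.019, 0.26, 0], [0, 0, 0.24]],
    [[0.021, 0.285, 0], [0, 0, 0.26]],
    [[0.022, 0.303, 0], [0, 0, 0.27]],
    [[0.0225, 0.313, 0], [0, 0, 0.278]],
    [[0.0225, 0.313, 0], [0, 0, 0.278]]
  ]
}}

```text
time_s: 2.6
tool_pos: [0.5436, -0.1596, 0.2392]
orientation: [180.0, 0.0, 8.1]
ft_force: [-0.0, 0.5, -0.3]
gripper_width: 0.0928
```

```bash
python3 - <<'E'
from d import *
delta([.5425,-.1605,.131],down(8))
s=cam("side"); crop(s,240,160,340,280,5,"pics/a1.png")
t=cam("top"); crop(t,270,120,350,200,6,"pics/a1t.png")
E
```

```text
t 2.6 pos [ 0.5436 -0.1596  0.2392] [179.988    0.0128   8.0696] w 0.09275941966249955 F [-0.0258  0.5007 -0.3112]
shift [-0.0012  0.0007  0.1082] turn [0.0002 0.0002 0.0012] dist 0.10821266180343807 0.07182801252855757
```

View pics/a1.png

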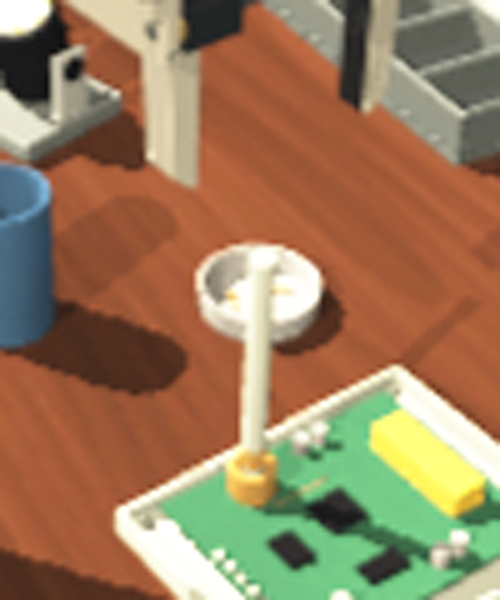

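The side view shows the fingertips straddling the antenna's column: midpoint at crop x≈264, antenna at 262. I'll descend.

Call:
{"api": "drive_tool", "payload": {
  "rows": [
    [[-0.001, 0, 0.015], [0, 0, 0]],
    [[-0.001, 0, 0.035], [0, 0, 0]],
    [[-0.001, 0, 0.055], [0, 0, 0]],
    [[-0.001, 0, 0.075], [0, 0, 0]],
    [[-0.001, 0, 0.092], [0, 0, 0]],
    [[-0.001, 0, 0.104], [0, 0, 0]],
    [[-0.001, 0, 0.108], [0, 0, 0]],
    [[-0.001, 0, 0.108], [0, 0, 0]],
    [[-0.001, 0, 0.108], [0, 0, 0]]
  ]
}}

```text
time_s: 3.45
tool_pos: [0.5422, -0.1573, 0.1325]
orientation: [180.0, -0.0, 8.3]
ft_force: [-0.3, -0.3, 0.4]
gripper_width: 0.0928
```

```bash
python3 - <<'E'
from d import *
delta([.5425,-.1605,.131],down(8))
s=cam("side"); crop(s,240,160,340,280,5,"pics/a2.png")
t=cam("top"); crop(t,270,120,350,200,6,"pics/a2t.png")
E
```

```text
t 3.45 pos [ 0.5422 -0.1573  0.1325] [179.9793  -0.0364   8.255 ] w 0.09281791372729974 F [-0.2731 -0.2821  0.3895]
shift [-0.0002  0.0032  0.0015] turn [ 0.0004 -0.0006  0.0045] dist 0.0035323831200070543 0.2584185691326016
```

View pics/a2.png

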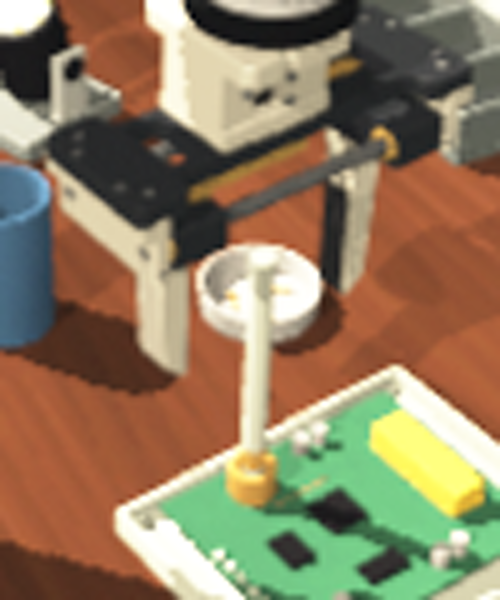

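Call:
{"api": "drive_tool", "payload": {
  "rows": [
    [[0, 0, 0], [0, 0, 0]],
    [[0, 0, 0], [0, 0, 0]],
    [[0, 0, 0], [0, 0, 0]],
    [[0, 0, 0], [0, 0, 0]],
    [[0, 0, 0], [0, 0, 0]],
    [[0, 0, 0], [0, 0, 0]],
    [[0, 0, 0], [0, 0, 0]],
    [[0, 0, 0], [0, 0, 0]]
  ],
  "grip": 230
}}

```text
time_s: 4.22
tool_pos: [0.5421, -0.158, 0.1316]
orientation: [-180.0, 0.0, 8.2]
ft_force: [0.0, 0.4, -0.6]
gripper_width: 0.0443
```

Call:
{"api": "drive_tool", "payload": {
  "rows": [
    [[0, 0, 0], [0, 0, 0]],
    [[0, 0, 0], [0, 0, 0]],
    [[0, 0, 0], [0, 0, 0]],
    [[0, 0, 0], [0, 0, 0]],
    [[0, 0, 0], [0, 0, 0]],
    [[0, 0, 0], [0, 0, 0]],
    [[0, 0, 0], [0, 0, 0]],
    [[0, 0, 0], [0, 0, 0]]
  ]
}}

```text
time_s: 4.88
tool_pos: [0.5421, -0.158, 0.1316]
orientation: [-180.0, -0.0, 8.2]
ft_force: [-0.5, -0.3, 0.3]
gripper_width: 0.0111
```

```bash
python3 - <<'E'
from d import *
delta([.5425,-.1605,.24],down(8))
s=cam("side"); crop(s,240,160,340,280,5,"pics/a3.png")
E
```

```text
t 4.8833 pos [ 0.5421 -0.158   0.1316] [-179.9991   -0.0016    8.1958] w 0.011112389975723374 F [-0.4911 -0.2714  0.2952]
shift [ 0.      0.0025 -0.1084] turn [-0.     -0.      0.0034] dist 0.10839060361142797 0.19578425315185988
```

View pics/a3.png

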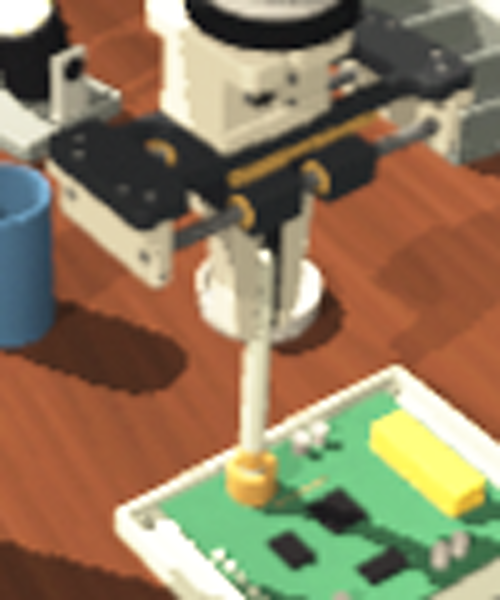

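```bash
python3 - <<'E'
from d import *
s=cam("side");t=cam("top"); P=read_state()["tool_pos"]
for dz in (-.008,.0,.011,.03): print(dz,proj(s,P+[0,0,dz]),proj(t,P+[0,0,dz]))
v=s["frame"]; crop(s,275,195,310,250,14,"pics/a4.png")
E
```

```text
-0.008 [290.9403 224.6963] [307.1212 180.7373]
0.0 [291.0685 222.1029] [307.3981 180.3041]
0.011 [291.2469 218.4914] [307.7846 179.6994]
0.03 [291.5615 212.1265] [308.4685 178.6296]
```

View pics/a4.png

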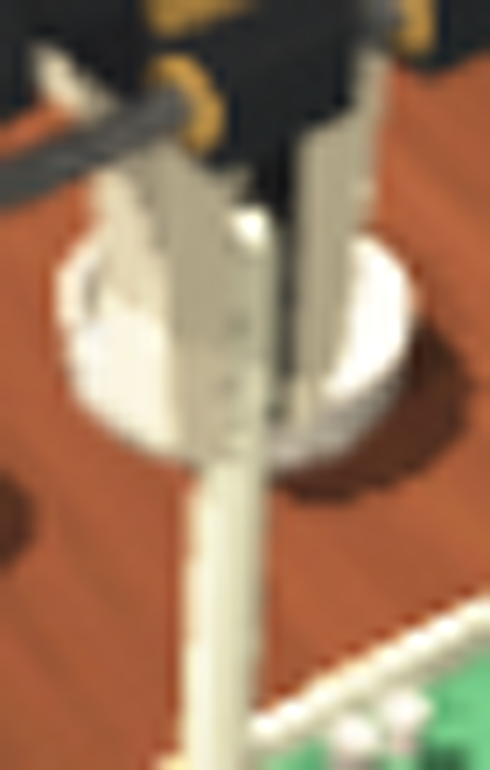

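The rod is between the pads: the left finger covers part of it, and the opening is 11 mm. I'll lift it straight up.

Call:
{"api": "drive_tool", "payload": {
  "rows": [
    [[0, 0, -0.004], [0, 0, 0]],
    [[0, 0, -0.012], [0, 0, 0]],
    [[0, 0, -0.022], [0, 0, 0]],
    [[0, 0, -0.034], [0, 0, 0]],
    [[0, 0, -0.046], [0, 0, 0]],
    [[0, 0, -0.058], [0, 0, 0]],
    [[0, 0, -0.072], [0, 0, 0]],
    [[0, 0, -0.086], [0, 0, 0]],
    [[0, 0, -0.1], [0, 0, 0]],
    [[0, 0, -0.112], [0, 0, 0]],
    [[0, 0, -0.118], [0, 0, 0]],
    [[0, 0, -0.12], [0, 0, 0]]
  ]
}}

```text
time_s: 6.03
tool_pos: [0.5428, -0.1583, 0.2538]
orientation: [179.9, -0.2, 8.2]
ft_force: [0.3, -0.2, 0.0]
gripper_width: 0.0114
```

```bash
python3 - <<'E'
from d import *
delta([.4915,.0363,.25],down(8))
s=cam("side"); crop(s,220,120,340,280,4,"pics/a5.png")
E
```

```text
t 6.0333 pos [ 0.5428 -0.1583  0.2538] [179.885   -0.1604   8.1945] w 0.011418163794859873 F [ 0.3237 -0.1923  0.0427]
shift [-0.023  -0.2     0.0034] turn [ 0.002  -0.0028  0.0034] dist 0.20132904005777566 0.27698773808159055
```

View pics/a5.png

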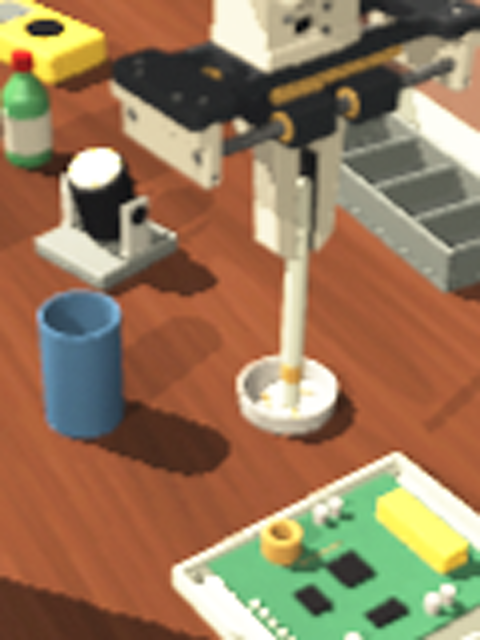

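The antenna is out, hanging straight, with its foot at crop (291,408). Now to the cup.

Call:
{"api": "drive_tool", "payload": {
  "rows": [
    [[-0.001, -0.006, 0], [0, 0, 0]],
    [[-0.002, -0.018, 0], [0, 0, 0]],
    [[-0.004, -0.035, 0], [0, 0, 0]],
    [[-0.006, -0.055, 0], [0, 0, 0]],
    [[-0.009, -0.08, 0], [0, 0, 0]],
    [[-0.012, -0.105, 0], [0, 0, 0]],
    [[-0.015, -0.13, 0], [0, 0, 0]],
    [[-0.018, -0.153, 0], [0, 0, 0]],
    [[-0.02, -0.173, 0], [0, 0, 0]],
    [[-0.022, -0.188, 0], [0, 0, 0]],
    [[-0.023, -0.197, 0], [0, 0, 0]],
    [[-0.023, -0.2, 0], [0, 0, 0]]
  ]
}}

```text
time_s: 7.08
tool_pos: [0.4895, 0.039, 0.2514]
orientation: [-180.0, 0.0, 8.3]
ft_force: [-0.2, 0.2, 0.1]
gripper_width: 0.0115
```

Call:
{"api": "drive_tool", "payload": {
  "rows": [
    [[0, 0, 0], [0, 0, 0]],
    [[0, 0, 0], [0, 0, 0]],
    [[0, 0, 0], [0, 0, 0]]
  ]
}}

```text
time_s: 7.33
tool_pos: [0.491, 0.0361, 0.2515]
orientation: [180.0, 0.0, 8.2]
ft_force: [-0.5, -0.5, -0.1]
gripper_width: 0.0117
```

```bash
python3 - <<'E'
from d import *
delta([.4915,.0363,.128],down(8))
s=cam("side"); crop(s,200,100,300,240,5,"pics/b1.png")
t=cam("top"); crop(t,220,150,280,230,7,"pics/b1t.png")
print(proj(s,[.4915,.0363,.09]),proj(s,[.4915,.0363,.138]),proj(s,[.4915,.0363,.0]))
E
```

```text
t 7.3333 pos [0.491  0.0361 0.2515] [179.9855   0.0111   8.1549] w 0.011675494063324035 F [-0.4965 -0.4539 -0.0875]
shift [ 0.0005 -0.0002  0.1235] turn [0.0003 0.0002 0.0027] dist 0.12352682588348242 0.1559728575645279
[238.5337 199.4926] [237.743  185.1892] [239.9063 224.3192]
```

View pics/b1.png

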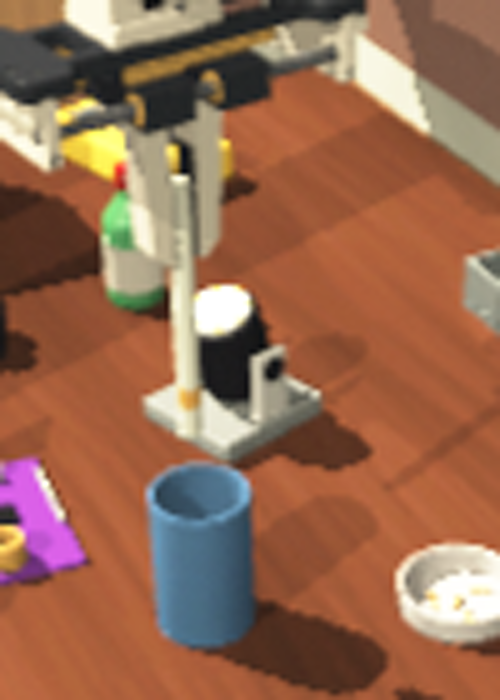

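View pics/b1t.png

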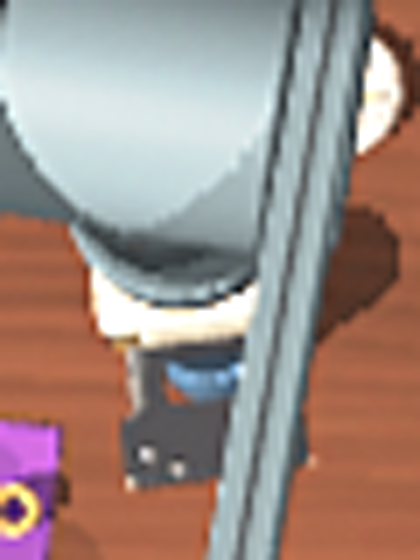

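The antenna's foot at (238,187.6) sits over the cup rim centre at (240,198.6), within a few mm. I'll descend.

Call:
{"api": "drive_tool", "payload": {
  "rows": [
    [[0.002, 0.001, 0.006], [0, 0, 0]],
    [[0.002, 0.001, 0.018], [0, 0, 0]],
    [[0.002, 0.001, 0.03], [0, 0, 0]],
    [[0.002, 0.001, 0.043], [0, 0, 0]],
    [[0.002, 0.001, 0.056], [0, 0, 0]],
    [[0.002, 0.001, 0.069], [0, 0, 0]],
    [[0.002, 0.001, 0.082], [0, 0, 0]],
    [[0.002, 0.001, 0.095], [0, 0, 0]],
    [[0.002, 0.001, 0.107], [0, 0, 0]],
    [[0.002, 0.001, 0.117], [0, 0, 0]],
    [[0.002, 0.001, 0.124], [0, 0, 0]],
    [[0.002, 0.001, 0.126], [0, 0, 0]]
  ]
}}

```text
time_s: 8.43
tool_pos: [0.4923, 0.0358, 0.1242]
orientation: [-180.0, 0.1, 8.2]
ft_force: [-0.2, -0.3, -1.0]
gripper_width: 0.0118
```

Call:
{"api": "drive_tool", "payload": {
  "rows": [
    [[0, 0, 0], [0, 0, 0]],
    [[0, 0, 0], [0, 0, 0]]
  ]
}}

```text
time_s: 8.6
tool_pos: [0.4933, 0.0358, 0.126]
orientation: [180.0, -0.0, 8.2]
ft_force: [-0.3, -0.1, -0.5]
gripper_width: 0.0111
```

```bash
python3 - <<'E'
from d import *
delta([.4935,.0353,.126],down(8))
s=cam("side"); crop(s,200,130,300,240,5,"pics/b2.png")
E
```

```text
t 8.6 pos [0.4933 0.0358 0.126 ] [179.9876  -0.0335   8.1888] w 0.011144476837134619 F [-0.2856 -0.1105 -0.4925]
shift [ 0.0001  0.0005 -0.    ] turn [ 0.0002 -0.0006  0.0033] dist 0.0005399356016979621 0.1921072488844953
```

View pics/b2.png

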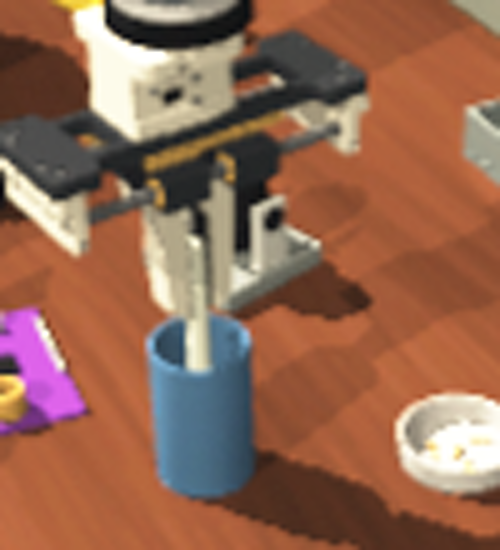

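The antenna is inside the cup. I'll lower it a touch and release.

Call:
{"api": "drive_tool", "payload": {
  "rows": [
    [[0, 0, 0.001], [0, 0, 0]],
    [[0, 0, 0.002], [0, 0, 0]],
    [[0, 0, 0.003], [0, 0, 0]],
    [[0, 0, 0.003], [0, 0, 0]]
  ]
}}

```text
time_s: 8.98
tool_pos: [0.4929, 0.036, 0.1227]
orientation: [180.0, -0.0, 8.2]
ft_force: [0.2, 0.4, -0.4]
gripper_width: 0.0117
```

Call:
{"api": "drive_tool", "payload": {
  "rows": [
    [[0, 0, 0], [0, 0, 0]],
    [[0, 0, 0], [0, 0, 0]],
    [[0, 0, 0], [0, 0, 0]],
    [[0, 0, 0], [0, 0, 0]],
    [[0, 0, 0], [0, 0, 0]],
    [[0, 0, 0], [0, 0, 0]],
    [[0, 0, 0], [0, 0, 0]],
    [[0, 0, 0], [0, 0, 0]],
    [[0, 0, 0], [0, 0, 0]],
    [[0, 0, 0], [0, 0, 0]],
    [[0, 0, 0], [0, 0, 0]],
    [[0, 0, 0], [0, 0, 0]]
  ],
  "grip": 0
}}

```text
time_s: 9.98
tool_pos: [0.493, 0.0359, 0.1227]
orientation: [-180.0, -0.0, 8.2]
ft_force: [-0.7, 0.4, 0.4]
gripper_width: 0.0869
```

```bash
python3 - <<'E'
from d import *
delta([.4935,.0353,.126],down(8))
s=cam("side"); crop(s,200,130,300,240,5,"pics/b3.png")
E
```

```text
t 9.9833 pos [0.493  0.0359 0.1227] [-179.9993   -0.001     8.1907] w 0.08685566371003692 F [-0.662   0.35    0.3783]
shift [ 0.0004  0.0007 -0.0033] turn [-0.     -0.      0.0033] dist 0.0034449188779952728 0.1907165147641376
```

View pics/b3.png

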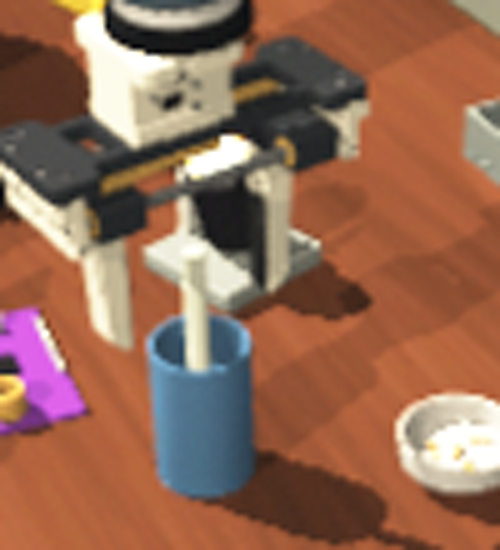

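The antenna stands free in the cup with the fingers open. I'll raise clear.

Call:
{"api": "drive_tool", "payload": {
  "rows": [
    [[0, 0, -0.01], [0, 0, 0]],
    [[0, 0, -0.03], [0, 0, 0]],
    [[0, 0, -0.055], [0, 0, 0]],
    [[0, 0, -0.08], [0, 0, 0]],
    [[0, 0, -0.1], [0, 0, 0]],
    [[0, 0, -0.115], [0, 0, 0]],
    [[0, 0, -0.12], [0, 0, 0]],
    [[0, 0, -0.12], [0, 0, 0]]
  ]
}}

```text
time_s: 10.7
tool_pos: [0.4938, 0.0359, 0.2445]
orientation: [179.9, -0.2, 8.2]
ft_force: [-0.7, 0.3, -0.6]
gripper_width: 0.0928
```

```bash
python3 - <<'E'
from d import *
delta([.6258,-.1925,.15],down(8))
s=cam("side"); crop(s,200,130,300,240,5,"pics/b4.png")
E
```

```text
t 10.7 pos [0.4938 0.0359 0.2445] [179.94    -0.1969   8.2001] w 0.09283922682961517 F [-0.6615  0.274  -0.6393]
shift [0.0978 0.2448 0.0951] turn [ 0.001  -0.0034  0.0035] dist 0.2801992284814288 0.2869664697534667
```

View pics/b4.png

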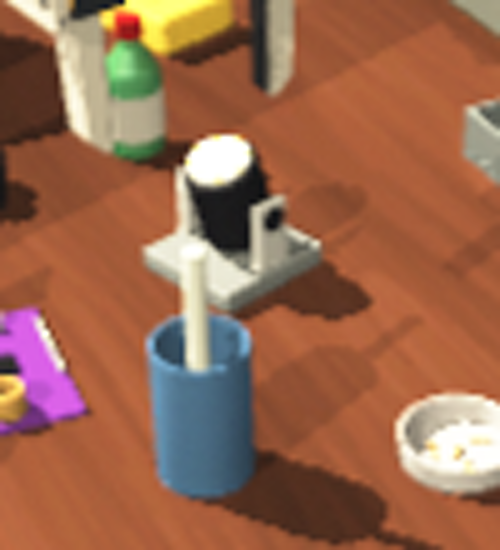

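Call:
{"api": "drive_tool", "payload": {
  "rows": [
    [[0.006, 0.015, 0], [0, 0, 0]],
    [[0.018, 0.045, 0], [0, 0, 0]],
    [[0.03, 0.075, 0], [0, 0, 0]],
    [[0.042, 0.105, 0.01], [0, 0, 0]],
    [[0.054, 0.135, 0.025], [0, 0, 0]],
    [[0.066, 0.165, 0.045], [0, 0, 0]],
    [[0.078, 0.195, 0.065], [0, 0, 0]],
    [[0.088, 0.22, 0.08], [0, 0, 0]],
    [[0.095, 0.238, 0.09], [0, 0, 0]],
    [[0.098, 0.245, 0.095], [0, 0, 0]],
    [[0.098, 0.245, 0.095], [0, 0, 0]],
    [[0.098, 0.245, 0.095], [0, 0, 0]]
  ],
  "grip": 100
}}

```text
time_s: 11.75
tool_pos: [0.6241, -0.1918, 0.1466]
orientation: [-179.9, 0.1, 8.2]
ft_force: [0.2, 0.3, 0.7]
gripper_width: 0.0564
```

Call:
{"api": "drive_tool", "payload": {
  "rows": [
    [[0, 0, 0], [0, 0, 0]],
    [[0, 0, 0], [0, 0, 0]]
  ]
}}

```text
time_s: 11.92
tool_pos: [0.6249, -0.1913, 0.1488]
orientation: [180.0, -0.1, 8.3]
ft_force: [-0.2, 0.4, 0.2]
gripper_width: 0.0566
```

```bash
python3 - <<'E'
from d import *
delta([.6258,-.1925,.027],down(8))
s=cam("side"); crop(s,260,180,370,300,5,"pics/c1.png")
t=cam("top"); crop(t,280,130,345,210,7,"pics/c1t.png")
P=read_state()["tool_pos"]
print(proj(s,P),proj(s,[P[0],P[1],.032]))
E
```

```text
t 11.9167 pos [ 0.6249 -0.1913  0.1488] [179.9734  -0.0584   8.2665] w 0.0565637531515001 F [-0.2259  0.414   0.1665]
shift [0.0006 0.0012 0.1218] turn [ 0.0005 -0.001   0.0047] dist 0.12181223976847545 0.2740835635158894
[328.9711 213.9876] [324.4646 250.1172]
```

View pics/c1.png

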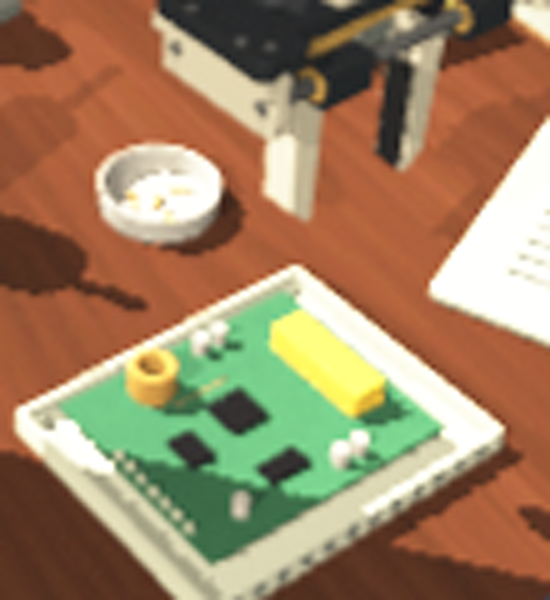

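View pics/c1t.png

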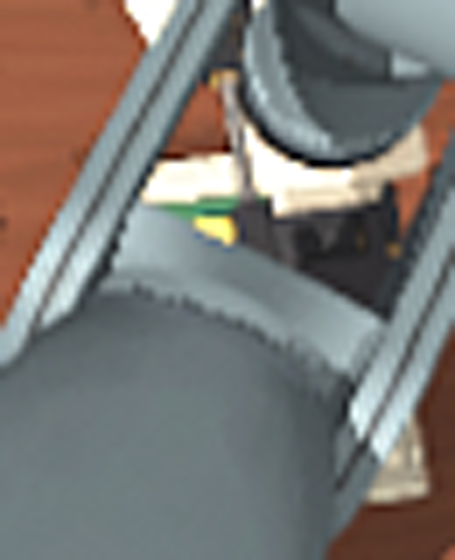

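The side view shows the block's top centre at about (325.6,250.6); the tool axis projects to (324.5,250.1). That's aligned within about 3 mm, so I'll descend.

Call:
{"api": "drive_tool", "payload": {
  "rows": [
    [[0.001, 0.001, 0.01], [0, 0, 0]],
    [[0.001, 0.001, 0.025], [0, 0, 0]],
    [[0.001, 0.001, 0.04], [0, 0, 0]],
    [[0.001, 0.001, 0.055], [0, 0, 0]],
    [[0.001, 0.001, 0.07], [0, 0, 0]],
    [[0.001, 0.001, 0.085], [0, 0, 0]],
    [[0.001, 0.001, 0.097], [0, 0, 0]],
    [[0.001, 0.001, 0.105], [0, 0, 0]],
    [[0.001, 0.001, 0.11], [0, 0, 0]],
    [[0.001, 0.001, 0.113], [0, 0, 0]],
    [[0.001, 0.001, 0.114], [0, 0, 0]],
    [[0.001, 0.001, 0.114], [0, 0, 0]]
  ]
}}

```text
time_s: 13.02
tool_pos: [0.6263, -0.1936, 0.034]
orientation: [180.0, -0.0, 8.2]
ft_force: [-0.9, -0.6, -0.4]
gripper_width: 0.0565
```

```bash
python3 - <<'E'
from d import *
delta([.6258,-.1925,.0265],down(8))
s=cam("side"); crop(s,260,180,370,300,5,"pics/c2.png")
E
```

```text
t 13.0167 pos [ 0.6263 -0.1936  0.034 ] [179.9752  -0.0347   8.1938] w 0.056453961233873286 F [-0.855  -0.5929 -0.3764]
shift [-0.0004 -0.0011  0.0075] turn [ 0.0004 -0.0006  0.0034] dist 0.0076083483137718 0.19838918388920943
```

View pics/c2.png

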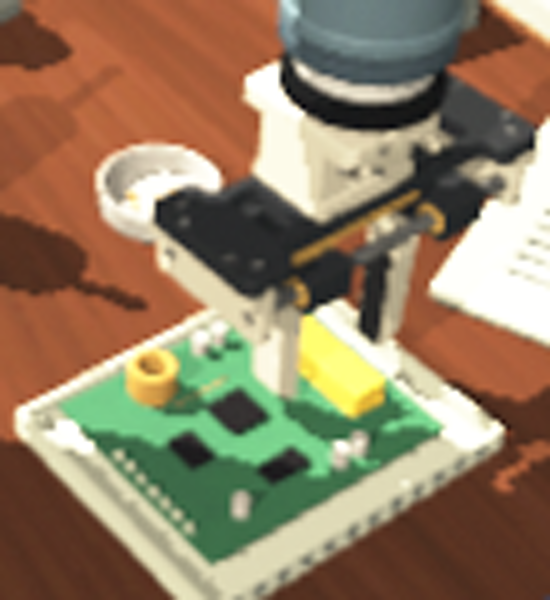

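The fingers straddle the block. I'll make the last 7 mm, then close.

Call:
{"api": "drive_tool", "payload": {
  "rows": [
    [[0, -0.001, 0.002], [0, 0, 0]],
    [[0, -0.001, 0.004], [0, 0, 0]],
    [[0, -0.001, 0.006], [0, 0, 0]],
    [[0, -0.001, 0.007], [0, 0, 0]],
    [[0, -0.001, 0.007], [0, 0, 0]],
    [[0, -0.001, 0.007], [0, 0, 0]]
  ]
}}

```text
time_s: 13.57
tool_pos: [0.6258, -0.1924, 0.0266]
orientation: [-180.0, 0.0, 8.2]
ft_force: [0.5, -0.0, -0.5]
gripper_width: 0.0564
```

Call:
{"api": "drive_tool", "payload": {
  "rows": [
    [[0, 0, 0], [0, 0, 0]],
    [[0, 0, 0], [0, 0, 0]],
    [[0, 0, 0], [0, 0, 0]],
    [[0, 0, 0], [0, 0, 0]],
    [[0, 0, 0], [0, 0, 0]],
    [[0, 0, 0], [0, 0, 0]],
    [[0, 0, 0], [0, 0, 0]],
    [[0, 0, 0], [0, 0, 0]],
    [[0, 0, 0], [0, 0, 0]],
    [[0, 0, 0], [0, 0, 0]],
    [[0, 0, 0], [0, 0, 0]],
    [[0, 0, 0], [0, 0, 0]]
  ],
  "grip": 255
}}

```text
time_s: 14.57
tool_pos: [0.626, -0.1925, 0.0267]
orientation: [180.0, -0.0, 8.2]
ft_force: [0.0, -0.1, 0.7]
gripper_width: 0.0196
```

```bash
python3 - <<'E'
from d import *
delta([.6258,-.1925,.15],down(8))
s=cam("side"); crop(s,260,180,370,300,5,"pics/c3.png")
E
```

```text
t 14.5667 pos [ 0.626  -0.1925  0.0267] [179.9948  -0.0101   8.1915] w 0.01962118870776773 F [ 0.0102 -0.1358  0.7078]
shift [-0.0001  0.     -0.1233] turn [ 0.0001 -0.0002  0.0033] dist 0.12330149698309695 0.19182550947206184
```

View pics/c3.png

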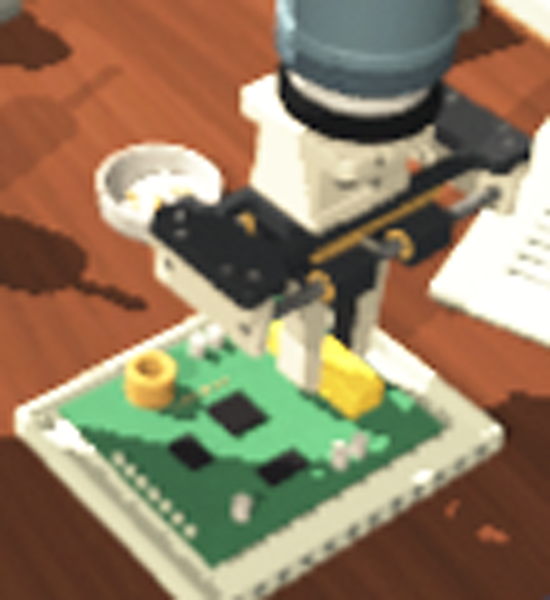

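Gripped at 19.6 mm opening. I'll lift slowly.

Call:
{"api": "drive_tool", "payload": {
  "rows": [
    [[0, 0, -0.002], [0, 0, 0]],
    [[0, 0, -0.005], [0, 0, 0]],
    [[0, 0, -0.01], [0, 0, 0]],
    [[0, 0, -0.017], [0, 0, 0]],
    [[0, 0, -0.025], [0, 0, 0]],
    [[0, 0, -0.035], [0, 0, 0]],
    [[0, 0, -0.046], [0, 0, 0]],
    [[0, 0, -0.058], [0, 0, 0]],
    [[0, 0, -0.07], [0, 0, 0]],
    [[0, 0, -0.082], [0, 0, 0]],
    [[0, 0, -0.094], [0, 0, 0]],
    [[0, 0, -0.106], [0, 0, 0]]
  ]
}}

```text
time_s: 15.62
tool_pos: [0.626, -0.1925, 0.1342]
orientation: [180.0, -0.0, 8.2]
ft_force: [-1.0, 0.5, -1.1]
gripper_width: 0.0199
```

Call:
{"api": "drive_tool", "payload": {
  "rows": [
    [[0, 0, -0.012], [0, 0, 0]],
    [[0, 0, -0.025], [0, 0, 0]],
    [[0, 0, -0.039], [0, 0, 0]],
    [[0, 0, -0.053], [0, 0, 0]],
    [[0, 0, -0.068], [0, 0, 0]],
    [[0, 0, -0.083], [0, 0, 0]],
    [[0, 0, -0.098], [0, 0, 0]],
    [[0, 0, -0.113], [0, 0, 0]],
    [[0, 0, -0.127], [0, 0, 0]],
    [[0, 0, -0.138], [0, 0, 0]],
    [[0, 0, -0.145], [0, 0, 0]],
    [[0, 0, -0.147], [0, 0, 0]]
  ]
}}

```text
time_s: 16.62
tool_pos: [0.6263, -0.1926, 0.2814]
orientation: [179.9, -0.1, 8.2]
ft_force: [0.3, -0.0, -1.8]
gripper_width: 0.0199
```

```bash
python3 - <<'E'
from d import *
delta([.6,.2237,.28],down(17))
s=cam("side"); cv2.imwrite("pics/d1.png",s["frame"][:,:,::-1])
# final TCP: board origin + 50 x + (3 + 10.7) z
b=F; print("focus",F,"TCP final",F+.05*fx+.0137*fz, RF.as_euler("xyz",degrees=True))
E
```

```text
t 16.6167 pos [ 0.6263 -0.1926  0.2814] [179.9228  -0.1086   8.1946] w 0.019909894931260243 F [ 0.2849 -0.0127 -1.8313]
shift [ 0.0333 -0.4158  0.0009] turn [ 0.0015 -0.0018 -0.1537] dist 0.41715943714431736 8.806522359041189
focus [0.5612 0.2111 0.2047] TCP final [0.6038 0.2242 0.2312] [180.     -15.4699  17.    ]
```

View pics/d1.png

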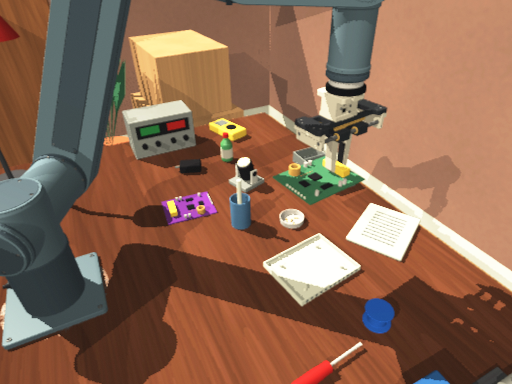

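The board is up off the empty case and level. I'll carry it across at this height, well over the antenna tip at about 0.16 m.

Call:
{"api": "drive_tool", "payload": {
  "rows": [
    [[0.001, -0.005, 0], [0, 0, -0.002]],
    [[0.002, -0.016, 0], [0, 0, -0.006]],
    [[0.003, -0.032, 0], [0, 0, -0.012]],
    [[0.004, -0.05, 0], [0, 0, -0.019]],
    [[0.006, -0.07, 0], [0, 0, -0.026]],
    [[0.007, -0.09, 0], [0, 0, -0.034]],
    [[0.009, -0.11, 0], [0, 0, -0.041]],
    [[0.01, -0.13, 0], [0, 0, -0.048]],
    [[0.012, -0.15, 0], [0, 0, -0.056]],
    [[0.014, -0.17, 0], [0, 0, -0.063]],
    [[0.015, -0.19, 0], [0, 0, -0.07]],
    [[0.017, -0.21, 0], [0, 0, -0.078]]
  ]
}}

```text
time_s: 17.67
tool_pos: [0.6116, 0.0206, 0.2791]
orientation: [-179.9, 0.1, 12.8]
ft_force: [0.7, 0.4, -2.8]
gripper_width: 0.0199
```

```bash
python3 - <<'E'
from d import *
delta([.5885,.2195,.289],RF)
E
```

```text
t 17.6667 pos [0.6116 0.0206 0.2791] [-179.9458    0.069    12.7672] w 0.01989705431969199 F [ 0.6674  0.3839 -2.7893]
shift [ 0.0214 -0.1991 -0.0097] turn [ 0.009   0.271  -0.0736] dist 0.20046021908089895 16.09979126610684
```

Call:
{"api": "drive_tool", "payload": {
  "rows": [
    [[0.002, -0.02, -0.001], [0, 0.02, -0.006]],
    [[0.004, -0.04, -0.002], [0, 0.045, -0.014]],
    [[0.006, -0.06, -0.003], [0, 0.075, -0.022]],
    [[0.008, -0.08, -0.004], [0, 0.105, -0.03]],
    [[0.01, -0.1, -0.005], [0, 0.135, -0.038]],
    [[0.013, -0.12, -0.006], [0, 0.165, -0.046]],
    [[0.015, -0.14, -0.007], [0, 0.195, -0.054]],
    [[0.017, -0.16, -0.008], [0.005, 0.225, -0.06]],
    [[0.019, -0.177, -0.009], [0.008, 0.248, -0.067]],
    [[0.02, -0.19, -0.009], [0.009, 0.262, -0.071]],
    [[0.021, -0.197, -0.01], [0.009, 0.27, -0.074]],
    [[0.021, -0.199, -0.01], [0.009, 0.271, -0.074]]
  ]
}}

```text
time_s: 18.67
tool_pos: [0.5885, 0.2183, 0.2895]
orientation: [179.9, -15.5, 17.1]
ft_force: [0.5, -0.3, -1.9]
gripper_width: 0.0196
```

Call:
{"api": "drive_tool", "payload": {
  "rows": [
    [[0, 0, 0], [0, 0, 0]],
    [[0, 0, 0], [0, 0, 0]],
    [[0, 0, 0], [0, 0, 0]],
    [[0, 0, 0], [0, 0, 0]]
  ]
}}

```text
time_s: 19.0
tool_pos: [0.59, 0.2158, 0.2894]
orientation: [179.9, -15.5, 16.9]
ft_force: [-0.8, 0.3, -1.2]
gripper_width: 0.0199
```

```bash
python3 - <<'E'
from d import *
delta(F+.05*fx+.0137*fz,RF)
s=cam("side"); crop(s,180,40,330,240,4,"pics/e1.png")
t=cam("top"); crop(t,150,110,270,220,5,"pics/e1t.png")
E
```

```text
t 19.0 pos [0.59   0.2158 0.2894] [179.9257 -15.5029  16.8731] w 0.01987414964509187 F [-0.7904  0.2731 -1.1785]
shift [-0.0005 -0.0041  0.0603] turn [ 0.0019 -0.0006 -0.0021] dist 0.06042987195188409 0.16655862474935818
```

View pics/e1.png

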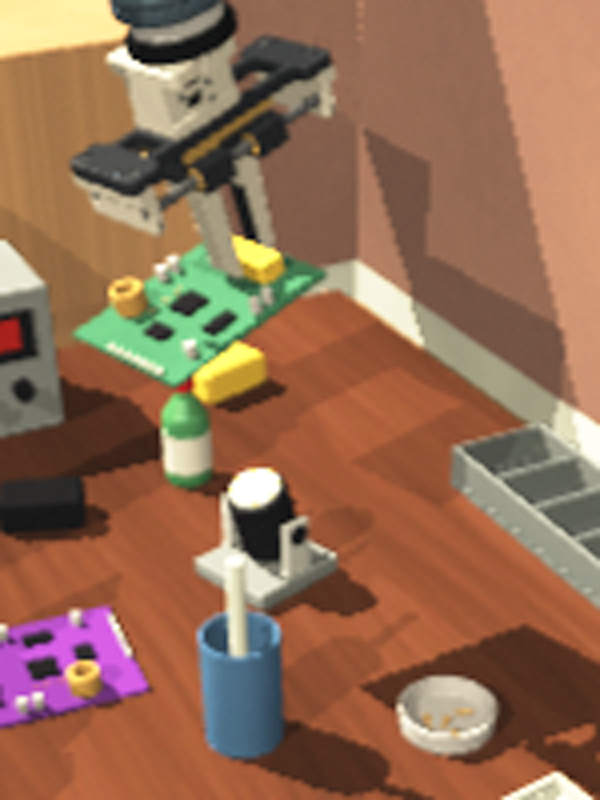

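View pics/e1t.png

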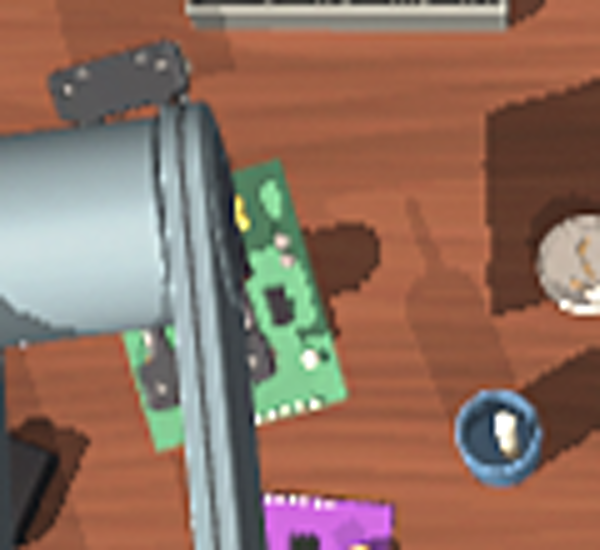

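The board hangs tilted over the camera, clear of everything. I'll advance 60 mm along the lens axis.

Call:
{"api": "drive_tool", "payload": {
  "rows": [
    [[0, -0.001, 0.003], [0, 0, 0]],
    [[0, -0.002, 0.008], [0, 0, 0]],
    [[0, -0.003, 0.014], [0, 0, 0]],
    [[0, -0.004, 0.021], [0, 0, 0]],
    [[0, -0.004, 0.028], [0, 0, 0]],
    [[0, -0.004, 0.035], [0, 0, 0]],
    [[0, -0.004, 0.042], [0, 0, 0]],
    [[0, -0.004, 0.048], [0, 0, 0]],
    [[0, -0.004, 0.053], [0, 0, 0]],
    [[0, -0.004, 0.057], [0, 0, 0]],
    [[0, -0.004, 0.059], [0, 0, 0]],
    [[0, -0.004, 0.06], [0, 0, 0]]
  ]
}}

```text
time_s: 20.1
tool_pos: [0.6039, 0.225, 0.2315]
orientation: [179.9, -15.5, 16.9]
ft_force: [-0.8, -0.9, -2.0]
gripper_width: 0.02
```

Call:
{"api": "drive_tool", "payload": {
  "rows": [
    [[0, 0, 0], [0, 0, 0]],
    [[0, 0, 0], [0, 0, 0]],
    [[0, 0, 0], [0, 0, 0]],
    [[0, 0, 0], [0, 0, 0]],
    [[0, 0, 0], [0, 0, 0]],
    [[0, 0, 0], [0, 0, 0]]
  ]
}}

```text
time_s: 20.6
tool_pos: [0.6039, 0.2251, 0.2321]
orientation: [179.9, -15.6, 16.9]
ft_force: [0.2, -0.1, -1.2]
gripper_width: 0.0196
```

```bash
python3 - <<'E'
from d import *
delta(F+.05*fx+.0137*fz,RF)
s=cam("side"); crop(s,190,80,280,200,6,"pics/f1.png")
t=cam("top"); crop(t,165,130,240,215,7,"pics/f1t.png")
for nm,a,b in(("-x+y",-1,1),("+x+y",1,1),("+x-y",1,-1),("-x-y",-1,-1)):
    P=F+a*.075*fx+b*.06*fy+.003*fz; print(nm,P,proj(s,P),proj(t,P), (proj(s,P)-[190,80])*6,(proj(t,P)-[165,130])*7)
print("focus side",proj(s,F),"lens",proj(s,L))
E
```

```text
t 20.6 pos [0.6039 0.2251 0.2321] [179.9315 -15.5508  16.9379] w 0.019644287914637622 F [ 0.2257 -0.0821 -1.218 ]
shift [-0.0006  0.0008  0.0007] turn [ 0.0015 -0.0014 -0.001 ] dist 0.0012493400706497595 0.13182380363382298
-x+y [0.4738 0.2472 0.1875] [203.2937 139.274 ] [182.373  197.3338] [ 79.7621 355.6442] [121.6109 471.3366]
+x+y [0.612  0.2894 0.2275] [238.2775 113.4969] [168.2276 151.9921] [289.665  200.9813] [ 22.593  153.9447]
+x-y [0.6471 0.1747 0.2275] [264.5953 124.3435] [204.9158 141.4006] [447.5719 266.0608] [279.4105  79.8042]
-x-y [0.5088 0.1324 0.1875] [228.6306 152.5724] [218.5576 186.7436] [231.7835 435.4347] [374.903  397.2051]
focus side [233.9941 132.6457] lens [243.2427 161.8802]
```

View pics/f1.png

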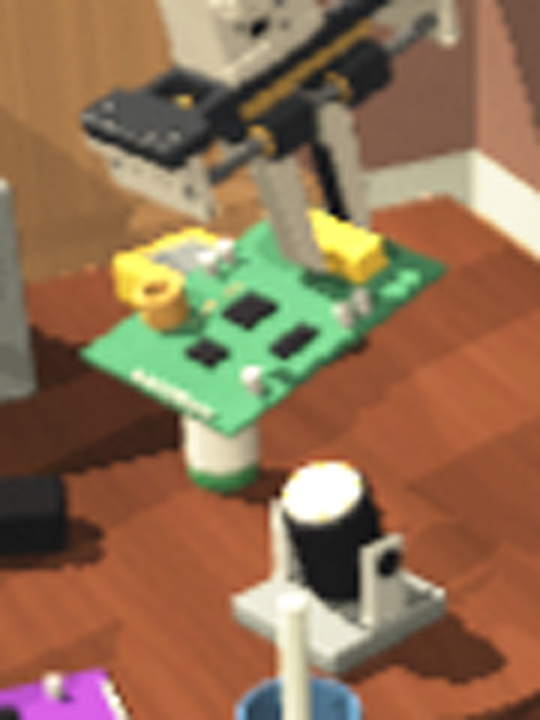

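View pics/f1t.png

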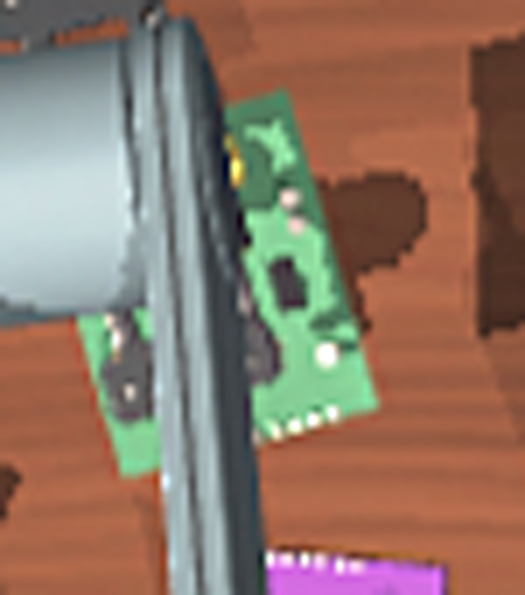

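The predicted and observed board corners agree. In the side view they match within about 0.5 px, and in the top view within about 1.5 px (4 mm). I'll do a final stillness check and hand in.

```bash
python3 - <<'E'
from d import *
st=read_state(); print(st["joint_vel"],st["gripper_width"],st["time_s"])
s=cam("side"); cv2.imwrite("pics/z.png",s["frame"][:,:,::-1])
delta(F+.05*fx+.0137*fz,RF)
print(close_job())
E
```

```text
[ 0.0751  0.1277 -0.0846  0.0268 -0.0678 -0.038 ] 0.01982340990439904 20.7
t 20.75 pos [0.6039 0.2251 0.2319] [179.9362 -15.5388  16.9339] w 0.019239366169949226 F [ 0.1108  0.2602 -2.0172]
shift [-0.0005  0.0008  0.0006] turn [ 0.0014 -0.0012 -0.0011] dist 0.0011432950514943473 0.12429683267835184
the job is handed in; nothing more can be done
None
```

View pics/z.png

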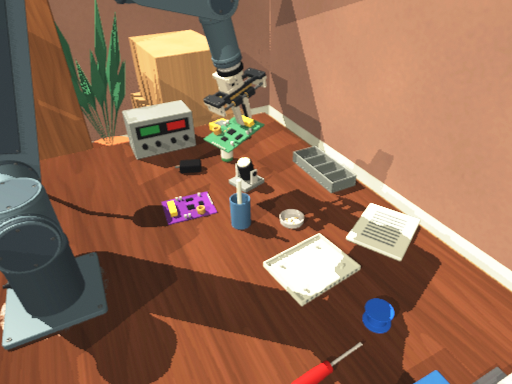

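I put the antenna in the blue cup, then lifted the green board out of its case by the yellow block. I handed the job in at 20.75 s with the gripper holding the board still over the inspection camera; no verdict was reported.

**Last checks:**
- **Arm:** the tool was within about 1.2 mm and 0.13° of the planned pose, and the joints were almost still. The gripper read about 19 to 20 mm across the 20 mm block.
- **Board position:** its corners matched the prediction to about 0.5 px in the side view. In the top view they were up to about 1.5 px off, roughly 4 mm and inside the 20 mm limit.
- **Antenna and bystanders:** the antenna stands in the upright cup. In the last side picture, nothing in view looked moved.

**Where measurements disagreed:**
- **Camera tilt:** I used 0.27 rad, from the edges of the camera head and the lens offset from the base. The blurred shape of the lens suggested about 0.35, which would still be inside the 0.14 rad limit.
- **Camera base:** its centre differed by about 14 mm between the two views until I allowed for a base about 20 mm thick. I took the lens position from both views together, where the two sight lines met within 0.5 mm.

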